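Probe the exhibit's hole and pick the punch that made it

TASK

One of the three drift punches made the blind hole in the timber block nearest the robot. Take the depth rod from its stand and probe that hole right to its bottom, then lay the punch whose round shank is as long as the hole is deep flat in the steel tray, with the rod put back standing in its stand at the end. Leave the other two punches, and everything else on the bench, where they are.

Things in the scene. Friction and masses are not known exactly. Their poses are not given: they have to be found in the camera images.
- block: fixed timber block to be probed, the one nearest the robot, 80 x 80 x 95 mm high. Blind hole 17 mm across, straight down from the centre of its top, 30, 50 or 70 mm deep (another at each start; it cannot be told from outside; the rules call the bottom bottom_30, bottom_50 or bottom_70). Origin: centre of the underside, z up. Two alike at the back play no part
- rod_stand: fixed round stand of the depth rod: foot disc 72 mm across and 10 mm high, upright tube 25 mm across outside, collar 33 mm across at its top at 74 mm height; socket 16 mm across inside (24 mm inside the collar), its floor 12 mm over the bench. Origin: centre of the underside, z up
- depth_rod: loose steel depth rod standing upright in the stand, 165 mm long, 90 g: round stem 8 mm across from its tip at the bottom up to 115 mm, then round ribbed handle 18 mm across from 115 to 165 mm. Thin black rings 30, 50 and 70 mm from the tip. Origin: centre of its tip, z along the rod to the handle
- rod_tip (a point): the rod's lower end, same point as the body's origin
- rod_grip (a point): on the rod's axis in the middle of the handle, 140 mm from the tip: the place to grip
- tray: fixed open steel tray, 106 (x) x 186 (y) x 20 mm high outside, walls and floor 3 mm. Origin: centre of its underside, y along its long side. It and the rod stand swap sides from start to start
- bottle_black: black upright bottle, 40 mm across, 182 mm high: bystander, loose, origin at the centre of its underside
- jar_white: white jar with black lid, 56 mm across, 62 mm high: bystander, loose, origin at the centre of its underside
- tent_yellow: yellow folded evidence tent, 44 x 45 x 57 mm high: bystander, loose, origin at the centre of its underside
- carton_white: small white carton, 45 x 100 (y) x 22 mm high: bystander, loose, origin at the centre of its underside
- punch_short: loose steel drift punch lying on the bench, 150 g nominal, 90 mm long: square ribbed dark handle 60 x 22 x 22 mm, then a round bright shank 14 mm across and 30 mm long from the handle's end to its tip. Origin: centre of the handle's underside, x along the punch towards the tip, z up
- punch_short_grip (a point): centre of the handle, 11 mm above the origin: the place to grip
- punch_short_tip (a point): end of the shank, on the axis, 60 mm from the handle's centre
- punch_middle: loose steel drift punch lying on the bench, 150 g nominal, 110 mm long: square ribbed dark handle 60 x 22 x 22 mm, then a round bright shank 14 mm across and 50 mm long from the handle's end to its tip. Origin: centre of the handle's underside, x along the punch towards the tip, z up
- punch_middle_grip (a point): centre of the handle, 11 mm above the origin: the place to grip
- punch_middle_tip (a point): end of the shank, on the axis, 80 mm from the handle's centre
- punch_long: loose steel drift punch lying on the bench, 150 g nominal, 130 mm long: square ribbed dark handle 60 x 22 x 22 mm, then a round bright shank 14 mm across and 70 mm long from the handle's end to its tip. Origin: centre of the handle's underside, x along the punch towards the tip, z up
- punch_long_grip (a point): centre of the handle, 11 mm above the origin: the place to grip
- punch_long_tip (a point): end of the shank, on the axis, 100 mm from the handle's centre

How it is judged:
By the outcome, as a careful person would: the job done as asked, in the order asked, and still so for the second after the job is handed in, with the robot touching nothing.
It also fails if it takes over 69 s, if anything falls off the work surface, if the arm or the gripper's body presses on something with over 40 N, if the wrist force passes 120 N, or if a joint passes its speed limit or range.

ROBOT

A 6-joint arm with a two-finger parallel gripper is mounted at the origin on a cart in front of the work surface, level with it; the furniture and walls round the work are solid. World frame = base frame: x ahead of the robot, y to its left, z up, the work surface at z = 0. Lengths are in m, angles in rad, forces in N, time in s.
With the tool pointing down it reaches from about 0.25 to 0.8 m from the base axis. Payload 8.5 kg.
Tool frame: the origin (TCP) lies between the finger pads; the fingertips stand 8 mm ahead of it and the grasp point (between the pads) lies 11 mm behind it; z points along the fingers, y is the line along which they close (so a half turn about z gives the same grasp; the last joint's range is limited). The gripper opens to 85 mm and grips with 20 to 120 N. Pads are 22 mm wide; open, the fingers measure 114 mm over their backs; the gripper's body (76 mm by 85 mm) begins 54 mm behind the grasp point. The pads swing forward as they close: fully open they stand 13 mm farther back than shut.
Start: joints at [-1.178, 0.238, -0.013, 1.319, 0, 1.571], TCP at [0.201, -0.485, 0.216] pointing down, gripper open.
Joint ranges: [-2.66, 2.66], [-1.03, 1.9], [-1.14, 1.46], [-1.82, 2.27], [-1.45, 1.34], [-3.14, 3.14]. Speed limits (rad/s): [2.22, 2.22, 2.79, 3.14, 3.14, 3.14].

INTERFACE

Orientations are given as a 3x3 rotation matrix whose columns are the frame's x, y, z axes.
In Python, from plant import monitor, cams, ctrl gives the robot as it stands. The module is installed in compiled form; this text tells all that it offers.
- The arm moves only by the tool play_rows, never from a script. Its argument "plan" is a list of rows, each a list of 3 entries, a list of its own where there are three numbers: the opening, from 0 (shut) to 1 (fully open), then the shift along the world's x, y, z normalised to -1 to 1, where 1 is 0.04 m, then the turn, a rotation vector about the world's x, y, z normalised to -1 to 1, where 1 is 0.12 rad. In form: [[jaw, [x, y, z], [rx, ry, rz]], ...]. A call has 1 to 5 rows; each row shifts and turns the commanded pose from where the row before left it; what a row does not reach is not made up. A row lasts 1/8 s, in which the tool goes at most 62.5 mm and 10.7 degrees, less where a joint would pass 70% of its speed; a pose out of reach is approached as far as the arm can. A call with a number of a shift or a turn outside -1 to 1 is refused whole. A call with a gripper value outside its range is refused whole. The fingers move at their own pace and stop on an object; the grip force is fixed at half the most. Time passes only in rows, so rows that do not move let the fingers close. It gives the time, the measured TCP pose, the force, the opening and the grip force at its end, in the units of the state.
- monitor.get_state(): the state, without advancing time (a new reading comes with each control period).
- cams.capture(name): name is "scene" or "top" or "wrist"; returns the picture (420x560x3 uint8, red, green, blue); there is no depth.
- cams.camera_params(name): a dict with "fov_y" (degrees; the focal length in pixels is half the picture's height over the tangent of half this angle, whatever the lens; pixels are square), "cx", "cy" (the principal point, pixels), "R" (3x3) and "t" (3): a world point X has camera coordinates R X + t. Camera axes: x right, y down, z forward; pixel columns grow to the right and rows downward; lengths in m; the calibration is good to about 2 mm. A picture is of the moment at which its call begins: read the wrist's pose just before it. camera_params takes no time and is no camera call; for the wrist camera it gives the pose at the moment of the call.
- ctrl.finish_job(): hands the job in; it is judged then, once.
Trained networks look in the newest picture that a camera, given by its name, has taken for a name from the list of things; names that differ only in an ending like _2 or _b are one class to them, and where a whole thing is asked for, a point or a joint stands for the part that bears it (a point fixed in the world has none). Each returns a list of dicts, best first, with "score" (0 to 1); they miss things now and then, are a little off and sometimes report something else, mostly with a low value. They report only what shows in the picture. A call takes as long as a camera call.
- cams.boxes_of(target, camera): "location" ([x, y, z] in m, in the coordinates of the camera as it stood for that picture, good to about 4 mm: the middle of the surface that is visible of it).
- cams.regions_of(target, camera): "mask" (420x560 bool, what is visible of it).
- cams.spot_point(target, camera): "location" ([x, y, z] in m, in the coordinates of the camera as it stood for that picture, good to about 4 mm: a listed point, or the origin of a listed thing).
The state is a dict: "t": time; "q": joint angles; "qd": joint speeds; "joint_torque": joint torques, N m; "eef_pos": TCP position; "tool_rot": TCP orientation; "force": force on the tool from outside, world axes, zero at the start; "wrist_torque": the same for the moment, N m; "opening": finger opening in m; "grasp_force": force on a finger pad.
Only numpy, scipy, OpenCV 4.12 (cv2) and the standard library are available. Lean on these libraries where they do the work, as an engineer would, in place of code of your own. Each camera call takes 0.05 s, during which the arm holds its last target. There are 200 camera calls.

## Working session

There is one attempt and no reset: what is moved stays moved. The work goes in short steps, Python scripts to look and compute and a tool call to move; the robot and the scene stay as the last step left them, time stands still between calls to the robot, and variables do not carry over. Pictures are saved under pics/ and viewed, at most 10 in all, crops included, and the job is handed in when it is done.

Besides the shell and the picture viewer there is one more tool, called after "Request:" as name(argument=value, ...), one argument or row to a line, values as JSON. play_rows: Moves the arm, as the interface text tells. Scaled input: -1 to 1 covers 0.04 m each way for a shift and 0.12 rad each way for a turn. Its arguments: {"type":"object","properties":{"plan":{"type":"array"}},"required":["plan"]}

```bash
mkdir -p pics; cat > h.py <<'E'
import numpy as np, cv2
from plant import monitor, cams, ctrl
def snap(c,fn=None):
    p=cams.camera_params(c); im=cams.capture(c)
    if fn: cv2.imwrite('pics/'+fn,im[:,:,::-1])
    return im,p
def w(p,loc): return np.array(p['R']).T@(np.array(loc)-np.array(p['t']))
def pt(c,p,n):
    r=cams.spot_point(n,c)
    return [(round(d['score'],2),np.round(w(p,d['location']),4).tolist()) for d in r[:3]]
def proj(p,X):
    f=210/np.tan(np.radians(p['fov_y']/2)); c=np.array(p['R'])@X+p['t']
    return p['cx']+f*c[0]/c[2],p['cy']+f*c[1]/c[2]
def st():
    s=monitor.get_state(); print('t',round(s['t'],2),'pos',np.round(s['eef_pos'],4),'F',np.round(s['force'],1),'op',round(s['opening'],4),'g',round(s['grasp_force'],1)); return s
E
python3 - <<'E'
from h import *
s=st(); print(np.round(s['tool_rot'],3))
for c in('top','scene'):
    im,p=snap(c,c+'0.png')
    for n in ['block','rod_stand','depth_rod','rod_grip','tray','punch_short_grip','punch_short_tip','punch_middle_grip','punch_middle_tip','punch_long_grip','punch_long_tip','bottle_black','jar_white','tent_yellow','carton_white']:
        print(c,n,pt(c,p,n))
st()
E
```

```text
t 0.0 pos [ 0.2008 -0.4846  0.2152] F [-0.3 -0.1 -0.1] op 0.0857 g 0.0
[[ 0.924  0.383 -0.001]
 [ 0.383 -0.924  0.001]
 [ 0.    -0.001 -1.   ]]
top block [(0.55, [0.6344, -0.0242, -0.0027])]
top rod_stand [(0.64, [0.5247, -0.031, 0.0093]), (0.59, [0.6277, 0.3101, -0.0031])]
top depth_rod [(0.61, [0.6231, 0.3063, 0.0077])]
top rod_grip [(0.53, [0.6221, 0.3098, 0.1486])]
top tray [(0.57, [0.6156, -0.3255, -0.0019])]
top punch_short_grip [(0.53, [0.4239, -0.2385, 0.0125])]
top punch_short_tip [(0.74, [0.4693, -0.2838, 0.0115]), (0.71, [0.6248, 0.3095, -0.0039])]
top punch_middle_grip [(0.77, [0.4476, 0.0054, 0.0077]), (0.69, [0.6335, 0.1433, -0.0024])]
top punch_middle_tip [(0.65, [0.5256, -0.0315, 0.0078])]
top punch_long_grip [(0.63, [0.3931, 0.2381, 0.0099])]
top punch_long_tip [(0.64, [0.496, 0.2438, 0.0085]), (0.38, [0.6337, -0.026, -0.0]), (0.19, [0.6341, 0.1398, -0.0044])]
top bottle_black [(0.65, [0.6243, -0.1496, -0.0019])]
top jar_white [(0.82, [0.4251, 0.1219, 0.0028])]
top tent_yellow [(0.66, [0.632, 0.1456, -0.0016])]
top carton_white [(0.77, [0.4226, -0.1182, -0.0001]), (0
[... 520 characters left out ...]
p [(0.68, [0.4555, 0.003, 0.0082])]
scene punch_middle_tip [(0.74, [0.5246, -0.0324, 0.0132]), (0.56, [0.3965, 0.2448, 0.0108]), (0.47, [0.4254, -0.122, -0.0009])]
scene punch_long_grip [(0.88, [0.3991, 0.2441, 0.0098]), (0.32, [0.5229, -0.0289, 0.0114])]
scene punch_long_tip [(0.97, [0.4988, 0.2435, 0.0051]), (0.63, [0.6232, -0.1408, 0.0007]), (0.35, [0.4286, -0.1208, -0.0005])]
scene bottle_black [(0.87, [0.6217, -0.1416, -0.0007]), (0.22, [0.4695, -0.2824, 0.013])]
scene jar_white [(0.64, [0.4225, 0.1154, 0.0015])]
scene tent_yellow [(0.69, [0.6335, 0.1414, 0.0012])]
scene carton_white [(0.77, [0.426, -0.1225, 0.0015])]
t 1.6 pos [ 0.201  -0.485   0.2158] F [ 0.3 -0.6  0.2] op 0.085 g 0.0
```

View pics/top0.png

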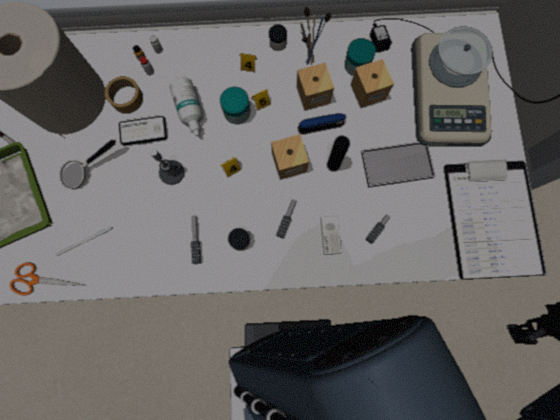

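View pics/scene0.png

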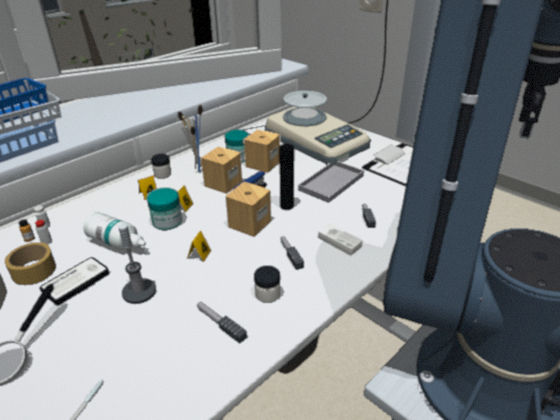

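Top view: the rod stand is at about pixel (171,167), the near block at (291,156) and the tray at (397,165). The punches are at (196,240), (287,218) and (378,229). The scene view agrees, and the rod stands upright in its stand at (130,270). I'll move over the stand for a wrist view.

Request:
play_rows(
  plan=[
    [1,[0.5,0.95,0.1],[0,0,0.49]],
    [1,[0.5,0.95,0.1],[0,0,0.49]],
    [1,[0.5,0.95,0.1],[0,0,0.49]],
    [1,[0.5,0.95,0.1],[0,0,0.49]],
    [1,[0.5,0.95,0.1],[0,0,0.49]],
  ],
)

```text
t: 2.22
eef_pos: [0.3014, -0.2938, 0.236]
tool_rot: [[0.772, 0.635, 0.0], [0.635, -0.772, -0.0], [0.0, 0.0, -1.0]]
force: [0.5, 0.3, -0.4]
opening: 0.085
grasp_force: 0.0
```

Request:
play_rows(
  plan=[
    [1,[0.5,0.95,0.1],[0,0,0.49]],
    [1,[0.5,0.95,0.1],[0,0,0.49]],
    [1,[0.5,0.95,0.1],[0,0,0.49]],
    [1,[0.5,0.95,0.1],[0,0,0.49]],
    [1,[0.5,0.95,0.1],[0,0,0.49]],
  ],
)

```text
t: 2.85
eef_pos: [0.4015, -0.1037, 0.2561]
tool_rot: [[0.555, 0.832, 0.001], [0.832, -0.555, -0.0], [0.0, 0.001, -1.0]]
force: [0.8, -0.8, 0.2]
opening: 0.0856
grasp_force: 0.0
```

Request:
play_rows(
  plan=[
    [1,[0.5,0.95,0.1],[0,0,0.49]],
    [1,[0.5,0.95,0.1],[0,0,0.49]],
    [1,[0.5,0.95,0.1],[0,0,0.49]],
    [1,[0.5,0.95,0.1],[0,0,0.49]],
    [1,[0.5,0.95,0.1],[0,0,0.49]],
  ],
)

```text
t: 3.48
eef_pos: [0.5015, 0.0865, 0.276]
tool_rot: [[0.29, 0.957, 0.0], [0.957, -0.29, 0.0], [0.0, 0.0, -1.0]]
force: [0.1, -1.4, 0.4]
opening: 0.0854
grasp_force: 0.0
```

Request:
play_rows(
  plan=[
    [1,[0.5,0.95,0.1],[0,0,0.49]],
    [1,[0.5,0.95,0.1],[0,0,0.49]],
    [1,[0.5,0.95,0.1],[0,0,0.49]],
    [1,[0.5,0.95,0.1],[0,0,0.49]],
    [1,[0.5,0.95,0.1],[0,0,0.49]],
  ],
)

```text
t: 4.1
eef_pos: [0.6015, 0.2764, 0.2958]
tool_rot: [[0.0, 1.0, 0.0], [1.0, -0.0, 0.0], [0.0, 0.0, -1.0]]
force: [1.0, 0.2, -0.1]
opening: 0.0849
grasp_force: 0.0
```

```bash
python3 - <<'E'
from h import *
s=st(); print(np.round(s['tool_rot'],3), np.round(s['q'],2))
im,p=snap('wrist','w1.png')
print(np.round(p['R'],3),w(p,[0,0,0]))
for n in ['rod_stand','rod_grip','rod_tip']: print(n,pt('wrist',p,n))
for X in ([.6255,.306,.177],[.6255,.306,.074]): print(proj(p,np.array(X)))
E
```

```text
t 4.1 pos [0.6015 0.2764 0.2958] F [ 1.   0.2 -0.1] op 0.0849 g 0.0
[[ 0.  1.  0.]
 [ 1. -0.  0.]
 [ 0.  0. -1.]] [ 0.43  0.49  0.57  1.65 -0.    2.  ]
[[ 1.    -0.001  0.   ]
 [-0.001 -0.96   0.28 ]
 [-0.    -0.28  -0.96 ]] [0.60167106 0.34759817 0.4539038 ]
rod_stand []
rod_grip [(0.82, [0.6283, 0.311, 0.1476]), (0.69, [0.6356, 0.1427, -0.002])]
rod_tip [(0.74, [0.6267, 0.3115, 0.0094])]
(np.float64(303.88582712875865), np.float64(167.73019002944153))
(np.float64(296.90102576674474), np.float64(155.05149201183144))
```

View pics/w1.png

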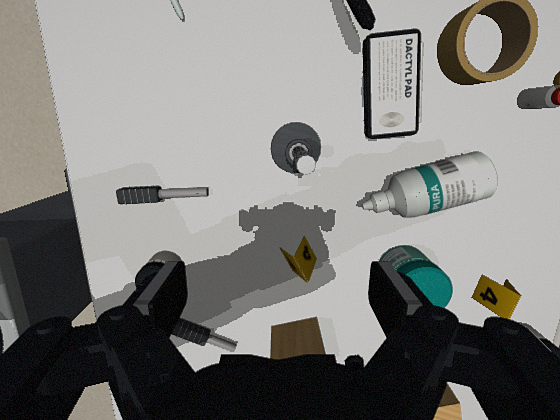

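The wrist view shows the rod's handle top at about (306,165) and the stand foot centred near (296,148), with clear space around them. I'll back-project these and triangulate against the other views.

```bash
cat >> h.py <<'E'
def back(p,uv,z):
    f=210/np.tan(np.radians(p['fov_y']/2)); R=np.array(p['R']); c=-R.T@np.array(p['t'])
    d=R.T@np.array([(uv[0]-p['cx'])/f,(uv[1]-p['cy'])/f,1]); return c+d*(z-c[2])/d[2]
def seg(c,n):
    r=cams.regions_of(n,c)
    return r[0]['mask'] if r else None
E
python3 - <<'E'
from h import *
im,p=snap('wrist')
for n in['depth_rod','rod_stand']:
    r=cams.regions_of(n,'wrist')
    for d in r[:2]:
        ys,xs=np.nonzero(d['mask']); print(n,round(d['score'],2),len(xs),xs.min(),xs.max(),ys.min(),ys.max(),xs.mean(),ys.mean())
a=im[110:190,255:345]; cv2.imwrite('pics/c1.png',cv2.resize(a[:,:,::-1],None,fx=7,fy=7,interpolation=cv2.INTER_CUBIC))
for uv,z in(((306,164),.177),((296,148),.01),((296,148),.0)): print(uv,z,back(p,uv,z))
for c in('top','scene'):
    q=cams.camera_params(c); print(c,[np.round(proj(q,np.array(X)),1) for X in([.6265,.3085,.177],[.6265,.3085,.0])])
E
```

```text
depth_rod 0.92 448 295 316 146 173 304.85267857142856 160.265625
rod_stand 0.89 1632 271 321 122 172 294.2144607843137 143.79473039215685
(306, 164) 0.177 [0.62661777 0.3087035  0.177     ]
(296, 148) 0.01 [0.62719425 0.30805888 0.01      ]
(296, 148) 0.0 [0.62777489 0.30717889 0.        ]
top [array([152.5, 150.6]), array([171.2, 171.7])]
scene [array([122.1, 225.2]), array([138.8, 291.8])]
```

View pics/c1.png

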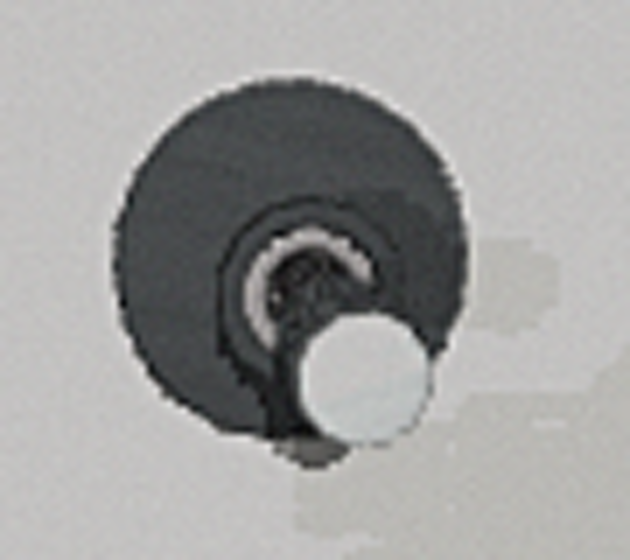

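The handle top centre is at (307,164) and the foot disc centre at (296,147). Both back-project to about (0.628, 0.309), so the rod stands upright there. Next I'll grasp it.

Request:
play_rows(
  plan=[
    [1,[0.66,0.82,0],[0,0,0]],
    [1,[0,0,-0.97],[0,0,0]],
    [1,[0,0,-0.97],[0,0,0]],
    [1,[0,0,-0.97],[0,0,0]],
    [1,[0,0,-0.96],[0,0,0]],
  ],
)

```text
t: 5.08
eef_pos: [0.6271, 0.3067, 0.1406]
tool_rot: [[0.003, 1.0, 0.001], [1.0, -0.003, 0.0], [0.0, 0.001, -1.0]]
force: [0.2, -0.3, 0.2]
opening: 0.0854
grasp_force: 0.0
```

Request:
play_rows(
  plan=[
    [0,[0,0,0],[0,0,0]],
    [0,[0,0,0],[0,0,0]],
    [0,[0,0,0],[0,0,0]],
    [0,[0,0,0],[0,0,0]],
    [0,[0,0,0],[0,0,0]],
  ],
)

```text
t: 5.7
eef_pos: [0.6281, 0.3083, 0.1429]
tool_rot: [[0.002, 1.0, 0.002], [1.0, -0.002, 0.001], [0.001, 0.002, -1.0]]
force: [-0.9, -0.2, 5.9]
opening: 0.0158
grasp_force: 58.4
```

Request:
play_rows(
  plan=[
    [0,[0,0,1],[0,0,0]],
    [0,[0,0,1],[0,0,0]],
    [0,[0,0,1],[0,0,0]],
    [0,[0,-0.5,0],[0,0,0]],
    [0,[0,-0.9,0],[0,0,0]],
  ],
)

```text
t: 6.32
eef_pos: [0.6273, 0.2518, 0.2607]
tool_rot: [[0.0, 1.0, 0.0], [1.0, -0.0, 0.0], [0.0, 0.0, -1.0]]
force: [-0.2, -0.2, -1.6]
opening: 0.0157
grasp_force: 59.0
```

Request:
play_rows(
  plan=[
    [0,[0,-0.95,0],[0,0,0]],
    [0,[0,-0.95,0],[0,0,0]],
    [0,[0.2,-0.95,0],[0,0,0]],
    [0,[0,-0.95,0],[0,0,0]],
    [0,[0,-0.5,0],[0,0,0]],
  ],
)

```text
t: 6.95
eef_pos: [0.6349, 0.0776, 0.2605]
tool_rot: [[0.004, 1.0, -0.001], [1.0, -0.004, -0.0], [-0.0, -0.001, -1.0]]
force: [-0.0, 0.6, -0.8]
opening: 0.0155
grasp_force: 59.0
```

Request:
play_rows(
  plan=[
    [0,[0,-0.5,0],[0,0,0]],
    [0,[0,-0.3,0],[0,0,0]],
    [0,[0,0,0],[0,0,0]],
  ],
)

```text
t: 7.32
eef_pos: [0.6354, 0.0475, 0.261]
tool_rot: [[0.003, 1.0, -0.0], [1.0, -0.003, 0.0], [0.0, -0.0, -1.0]]
force: [0.2, 0.3, -0.4]
opening: 0.0152
grasp_force: 59.0
```

```bash
python3 - <<'E'
from h import *
s=st(); print(np.round(s['tool_rot'],3))
im,p=snap('wrist','w2.png')
for n in ['block','bottom_30','rod_tip','rod_grip']:
    try: print(n,pt('wrist',p,n))
    except Exception as e: print(e)
for c in('top','scene'):
    im2,p2=snap(c); print(c,pt(c,p2,'rod_tip'),pt(c,p2,'block'))
print(proj(p,np.array([.6365,-.0245,.095])), proj(p,np.array([s['eef_pos'][0],s['eef_pos'][1],s['eef_pos'][2]-.129])))
E
```

```text
t 7.33 pos [0.6354 0.0475 0.261 ] F [ 0.2  0.3 -0.4] op 0.0152 g 59.0
[[ 0.003  1.    -0.   ]
 [ 1.    -0.003  0.   ]
 [ 0.    -0.    -1.   ]]
block [(0.57, [0.6381, -0.0279, 0.0023])]
it knows: block, bottle_black, carton_white, depth_rod, jar_white, punch_long, punch_long_grip, punch_long_tip, punch_middle, punch_middle_grip, punch_middle_tip, punch_short, punch_short_grip, punch_
rod_tip [(0.79, [0.6318, 0.0484, 0.1297])]
rod_grip [(0.95, [0.6313, 0.0465, 0.2671])]
top [] []
scene [(0.83, [0.631, 0.0511, 0.1297]), (0.18, [0.6331, 0.1436, 0.0014])] [(0.7, [0.6417, -0.023, 0.0005]), (0.52, [0.4977, 0.2428, 0.0076])]
(np.float64(278.40829475105124), np.float64(250.8641485606629)) (np.float64(277.19441554661455), np.float64(197.13174282753891))
```

View pics/w2.png

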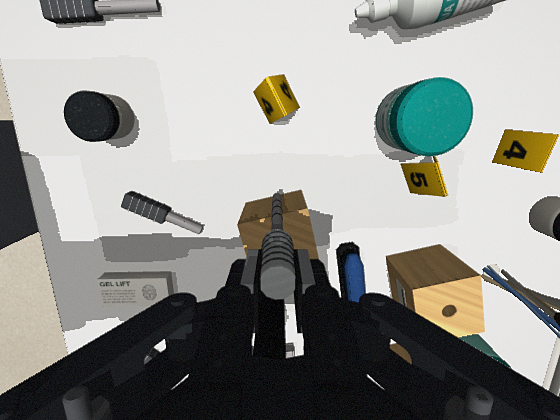

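The wrist view shows the rod held straight between the fingers, with its tip near (277,192) and the block below it around (277,225), its hole hidden by the gripper. I'll find the hole and tip precisely from crops of the three views.

```bash
python3 - <<'E'
from h import *
im,p=snap('scene','s2.png'); wi=cv2.imread('pics/w2.png'); t0=cv2.imread('pics/top0.png'); s0=cv2.imread('pics/scene0.png')
P={c:cams.camera_params(c) for c in('top','scene','wrist')}
def crop(i,x,y,w,h): return cv2.resize(i[y:y+h,x:x+w],(400,300),interpolation=cv2.INTER_CUBIC)
A=np.vstack([np.hstack([crop(t0,267,132,48,36),crop(s0,224,175,56,42)]),np.hstack([crop(im[:,:,::-1],170,140,100,75),crop(wi,245,178,64,48)])])
cv2.imwrite('pics/m.png',A)
print('pred hole top/scene',[np.round(proj(P[c],np.array([.6375,-.0245,.095])),1) for c in('top','scene')])
print('tip scene',proj(P['scene'],np.array([.6354,.0475,.132])),'wrist',proj(P['wrist'],np.array([.6354,.0475,.132])))
for c in('scene','wrist'):
    r=None
    if c=='wrist': cams.capture('wrist')
    m=seg(c,'depth_rod')
    if m is not None:
        ys,xs=np.nonzero(m); print(c,len(xs),xs.min(),xs.max(),ys.min(),ys.max(), xs[ys>=ys.max()-2].mean(), xs[ys<=ys.min()+2].mean())
E
```

```text
pred hole top/scene [array([290. , 150.7]), array([248. , 192.1])]
tip scene (np.float64(224.91615438772746), np.float64(190.9923530110194)) wrist (np.float64(277.2381262174872), np.float64(197.67761869435458))
scene 279 215 226 128 190 225.0 216.125
wrist 2422 261 294 194 298 278.29787234042556 276.1666666666667
```

View pics/m.png

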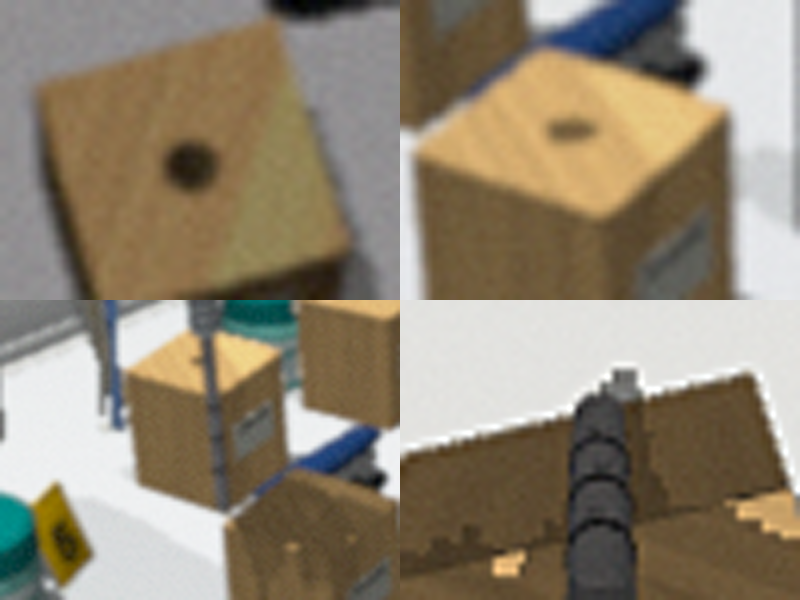

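```bash
python3 - <<'E'
from h import *
for c,uv in(('top',(289.3,151.3)),('scene',(247.6,192.7))): print(c,back(cams.camera_params(c),uv,.095))
print(back(cams.camera_params('scene'),(225,190.8),.132))
E
```

```text
top [ 0.63589006 -0.02266596  0.095     ]
scene [ 0.63632943 -0.02196384  0.095     ]
[0.63590474 0.0468232  0.132     ]
```

Request:
play_rows(
  plan=[
    [0,[0,-0.9,0],[0,0,0]],
    [0,[0.02,-0.85,0],[0,0,0]],
    [0,[0,0,0],[0,0,0]],
  ],
)

```text
t: 8.4
eef_pos: [0.6361, -0.0243, 0.2609]
tool_rot: [[0.005, 1.0, -0.0], [1.0, -0.005, -0.0], [-0.0, -0.0, -1.0]]
force: [0.7, -0.4, -0.8]
opening: 0.0153
grasp_force: 59.0
```

```bash
python3 - <<'E'
from h import *
st(); im,p=snap('scene')
cv2.imwrite('pics/s3.png',cv2.resize(im[120:230,190:310,::-1],(648,594),interpolation=cv2.INTER_CUBIC))
E
```

```text
t 8.4 pos [ 0.6361 -0.0243  0.2609] F [ 0.7 -0.4 -0.8] op 0.0153 g 59.0
```

View pics/s3.png

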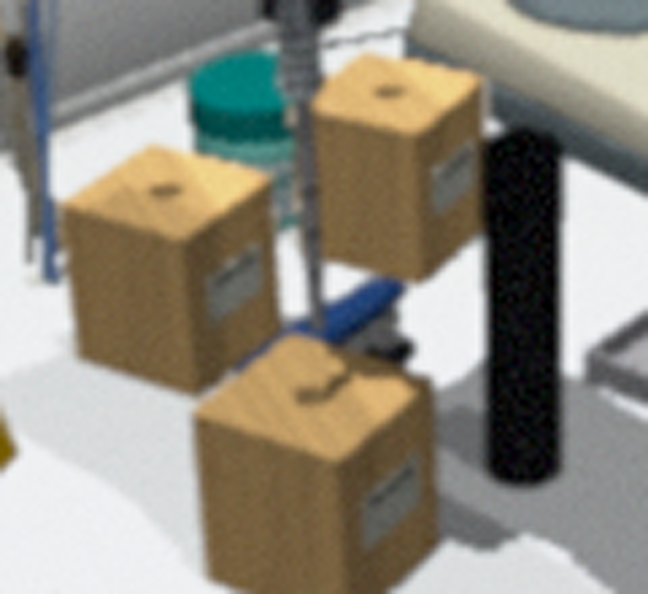

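The scene crop shows the tip hanging right above the hole: tip at (317,328), hole at (320,395). I'll start the descent.

Request:
play_rows(
  plan=[
    [0,[0,0.04,-0.6],[0,0,0]],
    [0,[0,0,-0.4],[0,0,0]],
    [0,[0,0,-0.2],[0,0,0]],
    [0,[0,0,-0.1],[0,0,0]],
    [0,[0,0,0],[0,0,0]],
  ],
)

```text
t: 9.07
eef_pos: [0.6363, -0.0203, 0.2092]
tool_rot: [[0.002, 1.0, 0.0], [1.0, -0.002, 0.0], [0.0, 0.0, -1.0]]
force: [-0.5, 0.4, -0.7]
opening: 0.0156
grasp_force: 59.0
```

Request:
play_rows(
  plan=[
    [0,[0,-0.04,-0.1],[0,0,0]],
    [0,[0,0,-0.1],[0,0,0]],
    [0,[0,0,-0.1],[0,0,0]],
    [0,[0,0,-0.1],[0,0,0]],
    [0,[0,0,-0.05],[0,0,0]],
  ],
)

```text
t: 9.7
eef_pos: [0.636, -0.0222, 0.1906]
tool_rot: [[0.002, 1.0, -0.0], [1.0, -0.002, 0.0], [0.0, -0.0, -1.0]]
force: [0.3, 0.6, -1.3]
opening: 0.0159
grasp_force: 59.0
```

Request:
play_rows(
  plan=[
    [0,[0,0,-0.1],[0,0,0]],
    [0,[0,0,-0.1],[0,0,0]],
    [0,[0,0,-0.05],[0,0,0]],
    [0,[0,0,-0.05],[0,0,0]],
    [0,[0,0,0],[0,0,0]],
  ],
)

```text
t: 10.32
eef_pos: [0.6361, -0.0222, 0.1788]
tool_rot: [[0.002, 1.0, -0.0], [1.0, -0.002, -0.0], [-0.0, -0.0, -1.0]]
force: [0.1, -0.2, -1.0]
opening: 0.0158
grasp_force: 59.0
```

Request:
play_rows(
  plan=[
    [0,[0,0,-0.05],[0,0,0]],
    [0,[0,0,-0.05],[0,0,0]],
    [0,[0,0,0],[0,0,0]],
  ],
)

```text
t: 10.7
eef_pos: [0.636, -0.0222, 0.1748]
tool_rot: [[0.002, 1.0, -0.0], [1.0, -0.002, -0.0], [-0.0, -0.0, -1.0]]
force: [0.2, -0.0, -0.9]
opening: 0.0153
grasp_force: 59.0
```

Tip is now about 49 mm deep. I'll go on gently.

Request:
play_rows(
  plan=[
    [0,[0,0,-0.04],[0,0,0]],
    [0,[0,0,-0.04],[0,0,0]],
    [0,[0,0,0],[0,0,0]],
  ],
)

```text
t: 11.08
eef_pos: [0.636, -0.0222, 0.1716]
tool_rot: [[0.002, 1.0, -0.0], [1.0, -0.002, -0.0], [-0.0, -0.0, -1.0]]
force: [-0.6, -0.1, 0.2]
opening: 0.0157
grasp_force: 59.0
```

Request:
play_rows(
  plan=[
    [0,[0,0,-0.04],[0,0,0]],
    [0,[0,0,-0.04],[0,0,0]],
    [0,[0,0,0],[0,0,0]],
  ],
)

```text
t: 11.45
eef_pos: [0.636, -0.0222, 0.1684]
tool_rot: [[0.002, 1.0, -0.0], [1.0, -0.002, 0.0], [0.0, -0.0, -1.0]]
force: [-0.5, -0.3, -1.3]
opening: 0.0155
grasp_force: 59.0
```

Request:
play_rows(
  plan=[
    [0,[0,0,-0.1],[0,0,0]],
    [0,[0,0,-0.1],[0,0,0]],
    [0,[0,0,-0.05],[0,0,0]],
    [0,[0,0,0],[0,0,0]],
  ],
)

```text
t: 11.95
eef_pos: [0.636, -0.0222, 0.1583]
tool_rot: [[0.002, 1.0, -0.001], [1.0, -0.002, 0.0], [0.0, -0.001, -1.0]]
force: [-0.1, -0.4, -0.3]
opening: 0.0156
grasp_force: 59.0
```

Request:
play_rows(
  plan=[
    [0,[0,0,-0.04],[0,0,0]],
    [0,[0,0,-0.03],[0,0,0]],
    [0,[0,0,0],[0,0,0]],
  ],
)

```text
t: 12.32
eef_pos: [0.6362, -0.0222, 0.156]
tool_rot: [[0.002, 1.0, 0.0], [1.0, -0.002, -0.0], [-0.0, 0.0, -1.0]]
force: [0.2, -0.4, 1.2]
opening: 0.0156
grasp_force: 59.2
```

Request:
play_rows(
  plan=[
    [0,[0,0,-0.03],[0,0,0]],
    [0,[0,0,-0.02],[0,0,0]],
    [0,[0,0,0],[0,0,0]],
  ],
)

```text
t: 12.7
eef_pos: [0.6371, -0.0222, 0.1557]
tool_rot: [[0.002, 1.0, 0.003], [1.0, -0.002, -0.0], [-0.0, 0.003, -1.0]]
force: [-1.5, -0.6, 13.2]
opening: 0.0157
grasp_force: 60.5
```

The tip met the bottom at a TCP height of 0.156. That puts the tip at about 0.025, so the hole is 70 mm deep and the punch is punch_long. I'll take the rod back to its stand.

Request:
play_rows(
  plan=[
    [0,[0,0,0.5],[0,0,0]],
    [0,[0,0,0.8],[0,0,0]],
    [0,[0,0,0.8],[0,0,0]],
    [0,[0,0,0.8],[0,0,0]],
    [0,[0,0.4,0],[0,0,0]],
  ],
)

```text
t: 13.32
eef_pos: [0.6372, -0.0066, 0.2722]
tool_rot: [[0.003, 1.0, 0.004], [1.0, -0.003, -0.0], [-0.0, 0.004, -1.0]]
force: [-0.4, -0.2, -0.7]
opening: 0.0153
grasp_force: 59.0
```

Request:
play_rows(
  plan=[
    [0,[0,0.9,0],[0,0,0]],
    [0,[-0.1,0.95,0],[0,0,0]],
    [0,[-0.1,0.95,0],[0,0,0]],
    [0,[0,0.95,0],[0,0,0]],
    [0,[0,0.95,0],[0,0,0]],
  ],
)

```text
t: 13.95
eef_pos: [0.6275, 0.1836, 0.2685]
tool_rot: [[0.002, 1.0, -0.002], [1.0, -0.002, -0.0], [-0.0, -0.002, -1.0]]
force: [0.9, -0.0, -0.2]
opening: 0.0155
grasp_force: 59.0
```

Request:
play_rows(
  plan=[
    [0,[0,0.95,0],[0,0,0]],
    [0,[0,0.95,0],[0,0,0]],
    [0,[0,0.8,0],[0,0,0]],
    [0,[0,0.4,0],[0,0,0]],
    [0,[0,0,0],[0,0,0]],
  ],
)

```text
t: 14.58
eef_pos: [0.6277, 0.3067, 0.2687]
tool_rot: [[0.0, 1.0, -0.001], [1.0, -0.0, -0.001], [-0.001, -0.001, -1.0]]
force: [-0.4, -0.3, -1.4]
opening: 0.0156
grasp_force: 59.0
```

```bash
python3 - <<'E'
from h import *
st(); im,p=snap('scene'); im2,p2=snap('wrist')
a=cv2.resize(im[180:310,90:190,::-1],(400,520),interpolation=cv2.INTER_CUBIC); b=cv2.resize(im2[150:280,230:330,::-1],(400,520),interpolation=cv2.INTER_CUBIC)
cv2.imwrite('pics/s4.png',np.hstack([a,b]))
s=st(); X=np.array(s['eef_pos'])-[0,0,.131]
print('tip', proj(p,X), proj(p2,X)); c=np.array([.6278,.3088,.074]); print('collar',proj(p,c),proj(p2,c))
E
```

```text
t 14.57 pos [0.6277 0.3067 0.2687] F [-0.4 -0.3 -1.4] op 0.0156 g 59.0
t 14.68 pos [0.6281 0.3051 0.2695] F [ 0.2 -1.  -1.1] op 0.0156 g 59.0
tip (np.float64(127.13974215543683), np.float64(239.83918437785044)) (np.float64(277.44448417550694), np.float64(197.19098621122296))
collar (np.float64(131.740522827669), np.float64(265.4656586698395)) (np.float64(277.21363920566864), np.float64(180.5770762559828))
```

View pics/s4.png

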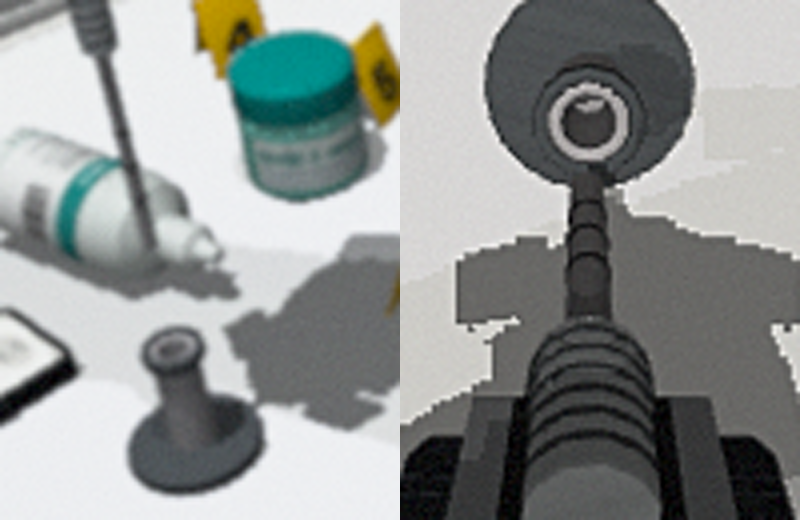

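The crops show the stand's collar at wrist pixel (276.8,179.0) and scene pixel (132.7,267.0), with the rod tip just short of it in y. I'll back-project the collar.

```bash
python3 - <<'E'
from h import *
s=st(); p=cams.camera_params('wrist'); q=cams.camera_params('scene')
print(back(p,(276.8,179.0),.074),back(q,(132.7,267),.074),back(q,(126.9,242.5),s['eef_pos'][2]-.131),back(p,(276.8,192.5),s['eef_pos'][2]-.131))
E
```

```text
t 14.68 pos [0.6281 0.3051 0.2695] F [ 0.2 -1.  -1.1] op 0.0156 g 59.0
[0.62757128 0.3100091  0.074     ] [0.62216697 0.30992754 0.074     ] [0.62085456 0.30981365 0.13847083] [0.62770832 0.30901492 0.13847083]
```

Request:
play_rows(
  plan=[
    [0,[0,0.1,0],[0,0,0]],
    [0,[0,0,-0.6],[0,0,0]],
    [0,[0,0,-0.6],[0,0,0]],
    [0,[0,0,-0.4],[0,0,0]],
    [0,[0,0,0],[0,0,0]],
  ],
)

```text
t: 15.3
eef_pos: [0.6277, 0.3088, 0.2048]
tool_rot: [[0.003, 1.0, -0.002], [1.0, -0.003, -0.001], [-0.001, -0.002, -1.0]]
force: [0.4, 0.1, -0.1]
opening: 0.0157
grasp_force: 59.0
```

Request:
play_rows(
  plan=[
    [0,[0,0,-0.2],[0,0,0]],
    [0,[0,0,-0.2],[0,0,0]],
    [0,[0,0,-0.2],[0,0,0]],
    [0,[0,0,0],[0,0,0]],
  ],
)

```text
t: 15.8
eef_pos: [0.6277, 0.3097, 0.1809]
tool_rot: [[0.002, 1.0, -0.001], [1.0, -0.002, -0.001], [-0.001, -0.001, -1.0]]
force: [-0.1, -0.2, -0.6]
opening: 0.0156
grasp_force: 59.0
```

Request:
play_rows(
  plan=[
    [0,[0,0,-0.3],[0,0,0]],
    [0,[0,0,-0.3],[0,0,0]],
    [0,[0,0,-0.15],[0,0,0]],
    [0,[0,0,-0.08],[0,0,0]],
    [0,[0,0,0],[0,0,0]],
  ],
)

```text
t: 16.42
eef_pos: [0.6281, 0.3098, 0.1484]
tool_rot: [[0.002, 1.0, -0.0], [1.0, -0.002, -0.0], [-0.0, -0.0, -1.0]]
force: [-0.4, 0.2, -1.7]
opening: 0.0159
grasp_force: 59.0
```

Request:
play_rows(
  plan=[
    [0,[0,0,-0.06],[0,0,0]],
    [0,[0,0,-0.06],[0,0,0]],
    [0,[0,0,0],[0,0,0]],
  ],
)

```text
t: 16.8
eef_pos: [0.6281, 0.3098, 0.1436]
tool_rot: [[0.002, 1.0, -0.0], [1.0, -0.002, -0.0], [-0.0, -0.0, -1.0]]
force: [0.4, 0.2, -0.3]
opening: 0.0157
grasp_force: 59.0
```

Request:
play_rows(
  plan=[
    [1,[0,0,0],[0,0,0]],
    [1,[0,0,0],[0,0,0]],
    [1,[0,0,0],[0,0,0]],
    [1,[0,0,0],[0,0,0]],
    [1,[0,0,0],[0,0,0]],
  ],
)

```text
t: 17.42
eef_pos: [0.6282, 0.3098, 0.1438]
tool_rot: [[0.002, 1.0, -0.0], [1.0, -0.002, 0.0], [0.0, -0.0, -1.0]]
force: [-0.3, 0.1, 0.1]
opening: 0.0854
grasp_force: 0.0
```

Request:
play_rows(
  plan=[
    [1,[0,0,0.4],[0,0,0]],
    [1,[0,0,0.7],[0,0,0]],
    [1,[0,0,0.8],[0,0,0]],
    [1,[0,0,0.8],[0,0,0]],
    [1,[0,0,0.4],[0,0,0]],
  ],
)

```text
t: 18.05
eef_pos: [0.6286, 0.31, 0.2713]
tool_rot: [[0.002, 1.0, 0.003], [1.0, -0.002, 0.002], [0.002, 0.003, -1.0]]
force: [-0.1, 0.3, -0.9]
opening: 0.0858
grasp_force: 0.0
```

Request:
play_rows(
  plan=[
    [1,[-0.37,-0.12,0],[0,0,0.9]],
    [1,[-0.37,-0.12,0],[0,0,0.9]],
    [1,[-0.37,-0.12,0],[0,0,0.9]],
    [1,[-0.37,-0.12,0],[0,0,0.9]],
    [1,[-0.37,-0.12,0],[0,0,0.9]],
  ],
)

```text
t: 18.68
eef_pos: [0.5537, 0.2857, 0.2691]
tool_rot: [[-0.515, 0.857, 0.001], [0.857, 0.515, 0.001], [-0.0, 0.001, -1.0]]
force: [-0.1, -0.1, -0.4]
opening: 0.0861
grasp_force: 0.0
```

Request:
play_rows(
  plan=[
    [1,[-0.37,-0.12,0],[0,0,0.9]],
    [1,[-0.37,-0.12,0],[0,0,0.9]],
    [1,[-0.37,-0.12,0],[0,0,0.9]],
    [1,[-0.37,-0.12,0],[0,0,0.9]],
    [1,[-0.37,-0.12,0],[0,0,0.9]],
  ],
)

```text
t: 19.3
eef_pos: [0.4798, 0.2617, 0.2692]
tool_rot: [[-0.883, 0.47, 0.001], [0.47, 0.883, 0.001], [-0.001, 0.001, -1.0]]
force: [0.2, 0.5, 1.4]
opening: 0.0854
grasp_force: 0.0
```

Request:
play_rows(
  plan=[
    [1,[-0.37,-0.12,0],[0,0,0.9]],
    [1,[-0.37,-0.12,0],[0,0,0.9]],
    [1,[-0.37,-0.12,-0.2],[0,0,0.9]],
    [1,[-0.37,-0.12,-0.2],[0,0,0.9]],
    [1,[0,0,-0.2],[0,0,0.48]],
  ],
)

```text
t: 19.92
eef_pos: [0.4203, 0.2425, 0.2452]
tool_rot: [[-1.0, 0.0, 0.001], [0.0, 1.0, 0.001], [-0.001, 0.001, -1.0]]
force: [0.2, 0.2, -0.1]
opening: 0.0855
grasp_force: 0.0
```

```bash
python3 - <<'E'
from h import *
s=st(); print(np.round(s['tool_rot'],3), np.round(s['q'],2))
im,p=snap('wrist','w5.png')
for n in ['punch_long','punch_long_grip','punch_long_tip']: print(n,pt('wrist',p,n))
r=cams.regions_of('punch_long','wrist')
for d in r[:2]:
    c=max(cv2.findContours(d['mask'].astype(np.uint8),0,1)[0],key=cv2.contourArea); rc=cv2.minAreaRect(c)
    B=cv2.boxPoints(rc); print(round(d['score'],2),rc,[np.round(back(p,b,.011)[:2],4) for b in B])
for c in('top','scene'):
    im2,p2=snap(c,c+'5.png'); print(c,pt(c,p2,'depth_rod'),pt(c,p2,'rod_grip'))
    if c=='top': print(pt(c,p2,'tray'))
    r=cams.regions_of('tray',c)
    if r:
        m=max(cv2.findContours(r[0]['mask'].astype(np.uint8),0,1)[0],key=cv2.contourArea)
        ap=cv2.approxPolyDP(m,6,True)[:,0]; print('tray',c,round(r[0]['score'],2),[(tuple(map(int,a)),np.round(back(p2,a,.02)[:2],3).tolist()) for a in ap])
E
```

```text
t 19.93 pos [0.4203 0.2425 0.2452] F [ 0.2  0.2 -0.1] op 0.0855 g 0.0
[[-1.     0.     0.001]
 [ 0.     1.     0.001]
 [-0.001  0.001 -1.   ]] [ 0.52  0.16 -0.04  1.37 -0.    0.52]
punch_long [(0.73, [0.4007, 0.2452, 0.0027])]
punch_long_grip []
punch_long_tip [(0.87, [0.4993, 0.2468, 0.0125])]
0.69 ((277.5, 185.0), (100.2798080444336, 17.625905990600586), 87.70938873291016) [array([0.3686, 0.2297]), array([0.3678, 0.2515]), array([0.4999, 0.2576]), array([0.5008, 0.2337])]
0.62 ((330.8999938964844, 347.20001220703125), (15.495159149169922, 6.640782833099365), 71.56504821777344) [array([0.6714, 0.3151]), array([0.6677, 0.3244]), array([0.6945, 0.3332]), array([0.6984, 0.3237])]
top [(0.69, [0.6218, 0.3064, 0.0093]), (0.17, [0.4502, 0.0067, 0.0069])] [(0.66, [0.6207, 0.3099, 0.151])]
[(0.67, [0.6169, -0.3253, 0.0006])]
tray top 0.57 [((428, 147), [0.654, -0.413]), ((362, 150), [0.655, -0.228]), ((368, 186), [0.551, -0.235]), ((433, 178), [0.564, -0.416])]
scene [(0.28, [0.5225, -0.0306, 0.015])] [(0.74, [0.425, -0.2386, 0.0023]), (0.72, [0.4267, -0.1187, 0.0018]), (0.58, [0.6241, 0.3081, 0.1508])]
tray scene 0.92 [((363, 172), [0.565, -0.409]), ((328, 163), [0.674, -0.382]), ((297, 188), [0.645, -0.211]), ((329, 201), [0.538, -0.221])]
```

View pics/w5.png

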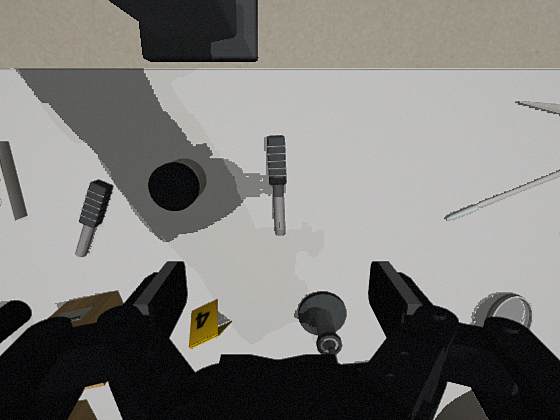

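The wrist view shows punch_long lying almost along x, with its handle at (276,160) and its tip at (280,235). The stand with the rod in it is at about (325,325). I'll fit the punch axis from the mask and check the rod's position by network.

```bash
python3 - <<'E'
from h import *
st(); im,p=snap('wrist')
print('rod',pt('wrist',p,'rod_grip'),pt('wrist',p,'rod_stand'))
m=cams.regions_of('punch_long','wrist')[0]['mask']
n,l,stt,_=cv2.connectedComponentsWithStats(m.astype(np.uint8)); k=1+np.argmax(stt[1:,4]); m=l==k
for y in range(stt[k,1],stt[k,1]+stt[k,3],7):
    x=np.nonzero(m[y])[0]; print(y,len(x),np.round(back(p,(x.mean(),y),.016)[:2],4))
print(stt[k])
E
```

```text
t 20.62 pos [0.421  0.2426 0.2438] F [-0.3  0.4 -0.2] op 0.086 g 0.0
rod [] [(0.67, [0.6243, 0.3132, -0.0007]), (0.41, [0.4965, 0.244, 0.0128])]
136 14 [0.3695 0.2419]
143 17 [0.3778 0.2413]
150 17 [0.3863 0.2413]
157 18 [0.3948 0.2418]
164 18 [0.4035 0.2418]
171 16 [0.4123 0.2417]
178 17 [0.4211 0.2423]
185 10 [0.4301 0.2429]
192 11 [0.4393 0.2435]
199 10 [0.4485 0.2441]
206 11 [0.4579 0.2448]
213 11 [0.4673 0.2447]
220 9 [0.477  0.2447]
227 11 [0.4867 0.246 ]
234 8 [0.4966 0.2467]
[ 268  136   18  100 1350]
```

Request:
play_rows(
  plan=[
    [0.8,[-0.55,0,-0.5],[0,0,0.36]],
    [0.8,[0,0,-0.95],[0,0,0]],
    [0.8,[0,0,-0.95],[0,0,0]],
    [0.8,[0,0,-0.95],[0,0,0]],
    [0.8,[0,0,-0.95],[0,0,0]],
  ],
)

```text
t: 21.45
eef_pos: [0.399, 0.2427, 0.0708]
tool_rot: [[-0.999, -0.04, 0.001], [-0.04, 0.999, 0.0], [-0.001, 0.0, -1.0]]
force: [-0.3, -0.0, -1.1]
opening: 0.0682
grasp_force: 0.0
```

Request:
play_rows(
  plan=[
    [0.8,[0,0,-0.7],[0,0,0]],
    [0.8,[0,0,-0.4],[0,0,0]],
    [0.8,[0,0,-0.2],[0,0,0]],
    [0.8,[0,0,0],[0,0,0]],
  ],
)

```text
t: 21.95
eef_pos: [0.3988, 0.2426, 0.0197]
tool_rot: [[-0.999, -0.04, -0.0], [-0.04, 0.999, -0.0], [0.0, -0.0, -1.0]]
force: [-0.3, -0.3, 1.0]
opening: 0.0684
grasp_force: 0.0
```

Request:
play_rows(
  plan=[
    [0.8,[0,-0.02,-0.2],[0,0,0]],
    [0,[0,0,0],[0,0,0]],
    [0,[0,0,0],[0,0,0]],
    [0,[0,0,0],[0,0,0]],
    [0,[0,0,0],[0,0,0]],
  ],
)

```text
t: 22.58
eef_pos: [0.3991, 0.2419, 0.0119]
tool_rot: [[-0.999, -0.04, 0.0], [-0.04, 0.999, 0.0], [-0.0, 0.0, -1.0]]
force: [-0.3, -0.3, -0.4]
opening: 0.0
grasp_force: 0.0
```

Request:
play_rows(
  plan=[
    [0,[0,0,0],[0,0,0]],
    [0,[0,0,0.15],[0,0,0]],
    [0,[0,0,0.4],[0,0,0]],
    [0,[0,0,0.9],[0,0,0]],
    [0,[0,0,0.9],[0,0,0]],
  ],
)

```text
t: 23.2
eef_pos: [0.3987, 0.2417, 0.1071]
tool_rot: [[-0.999, -0.04, -0.0], [-0.04, 0.999, -0.0], [0.0, -0.0, -1.0]]
force: [1.0, 0.1, 0.7]
opening: -0.0002
grasp_force: 0.0
```

Nothing was gripped: the opening closed to 0. I'll check where the punch is now.

```bash
python3 - <<'E'
from h import *
st(); im,p=snap('wrist','w6.png')
for c in('wrist','scene','top'):
    if c!='wrist': im,p=snap(c,c+'6.png')
    print(c,pt(c,p,'punch_long_grip'),pt(c,p,'punch_long_tip'))
    for d in cams.regions_of('punch_long',c)[:2]:
        ys,xs=np.nonzero(d['mask']); print(round(d['score'],2),len(xs),xs.min(),xs.max(),ys.min(),ys.max(),back(p,(xs.mean(),ys.mean()),.011))
P={c:cams.camera_params(c) for c in('wrist','scene','top')}
for c in P: print(c,[np.round(proj(P[c],np.array(X))) for X in([.3985,.2417,.011],[.497,.246,.011])])
E
```

```text
t 23.2 pos [0.3987 0.2417 0.1071] F [1.  0.1 0.7] op -0.0002 g 0.0
wrist [(0.88, [0.3985, 0.2449, 0.0088])] []
0.68 2013 264 290 170 248 [0.40022473 0.24152934 0.011     ]
scene [(0.91, [0.3971, 0.2452, 0.0099]), (0.32, [0.6183, -0.3204, -0.0007])] [(0.57, [0.502, 0.2446, 0.0101])]
0.69 660 196 246 301 342 [0.41890547 0.24291011 0.011     ]
0.21 310 118 133 224 268 [0.78840772 0.24401292 0.011     ]
top [(0.69, [0.3946, 0.2384, 0.0103])] [(0.67, [0.4968, 0.2474, 0.0105]), (0.27, [0.6186, -0.3232, -0.0004])]
0.48 216 191 201 217 263 [0.41607449 0.24163753 0.011     ]
wrist [array([277., 207.]), array([278., 308.])]
scene [array([232., 329.]), array([198., 304.])]
top [array([195., 251.]), array([193., 215.])]
```

```bash
python3 - <<'E'
from h import *
a=cv2.imread('pics/w6.png')[100:400,150:410]; b=cv2.imread('pics/scene6.png')
A=cv2.resize(a,(400,462)); B=cv2.resize(b[190:375,100:260],(400,462))
cv2.imwrite('pics/m6.png',np.hstack([A,B]))
E
```

```text
(no output)
```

View pics/m6.png

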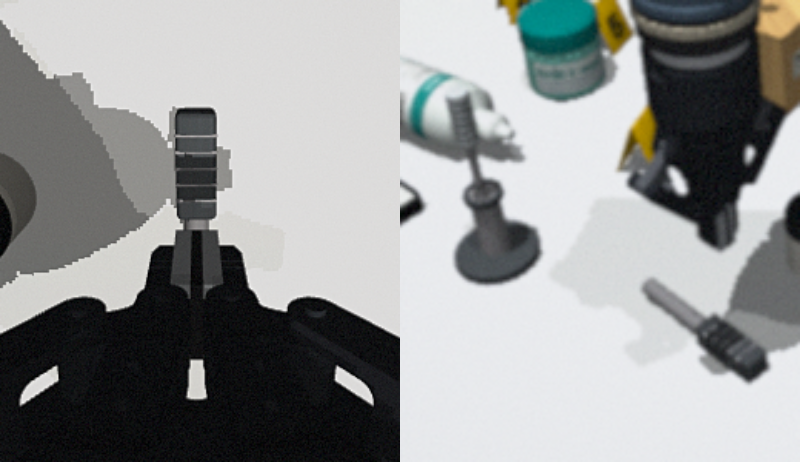

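The left panel shows the shut fingertips at wrist pixel (277,250) with punch_long untouched below them. The right panel shows the rod standing in its stand at (480,150). I'll check the fingertips' true height from that pixel.

```bash
python3 - <<'E'
from h import *
s=st(); p=cams.camera_params('wrist'); e=np.array(s['eef_pos'])
for dx in(-.011,0,.011): print(dx,[(dz,np.round(proj(p,e+[dx,0,dz]),0)) for dz in(-.02,-.008,0,.011,.02)])
im,p=snap('wrist'); m=cams.regions_of('punch_long','wrist')[0]['mask']
for y in range(172,250,9):
    x=np.nonzero(m[y])[0]
    if len(x): print(y,len(x),np.round(back(p,(x.mean(),y),.016)[:2],4))
E
```

```text
t 23.8 pos [0.3987 0.2417 0.1053] F [ 0.2 -0.6 -0.3] op -0.0003 g 0.0
-0.011 [(-0.02, array([278., 222.])), (-0.008, array([278., 229.])), (0, array([278., 234.])), (0.011, array([278., 242.])), (0.02, array([279., 249.]))]
0 [(-0.02, array([278., 239.])), (-0.008, array([278., 247.])), (0, array([278., 253.])), (0.011, array([278., 261.])), (0.02, array([278., 270.]))]
0.011 [(-0.02, array([277., 256.])), (-0.008, array([277., 264.])), (0, array([277., 271.])), (0.011, array([277., 280.])), (0.02, array([277., 289.]))]
172 25 [0.3683 0.2401]
181 27 [0.3756 0.2404]
190 28 [0.3831 0.2411]
199 28 [0.3907 0.2414]
208 27 [0.3984 0.2413]
217 27 [0.4063 0.2416]
226 27 [0.4142 0.2419]
235 27 [0.4224 0.2422]
244 17 [0.4306 0.2434]
```

```bash
python3 - <<'E'
from h import *
p=cams.camera_params('scene')
for dz in(-.02,-.008,0,.01,.02,.03): print(dz,[np.round(proj(p,np.array([.3987+dx,.2417,.106+dz])),1) for dx in(-.011,0,.011)])
im=cv2.imread('pics/scene6.png').astype(int).sum(2)
# lowest dark pixels of the gripper by column
for u in range(214,242,2):
    col=im[240:306,u]; print(u,[240+int(v) for v in np.nonzero(col<240)[0]][-1:] ,end=' ')
E
```

```text
-0.02 [array([232.6, 303.7]), array([228.7, 300.7]), array([224.8, 297.7])]
-0.008 [array([232.2, 299. ]), array([228.2, 295.9]), array([224.3, 292.9])]
0 [array([231.9, 295.8]), array([227.9, 292.8]), array([224. , 289.8])]
0.01 [array([231.5, 291.8]), array([227.5, 288.7]), array([223.6, 285.7])]
0.02 [array([231.1, 287.6]), array([227.1, 284.6]), array([223.1, 281.6])]
0.03 [array([230.7, 283.5]), array([226.7, 280.5]), array([222.7, 277.5])]
214 [276] 216 [277] 218 [278] 220 [284] 222 [286] 224 [287] 226 [288] 228 [288] 230 [287] 232 [286] 234 [269] 236 [263] 238 [262] 240 [262]
```

Both the wrist and scene images put the shut fingertips roughly 20 mm higher than the text's figure, which explains the miss. I'll touch the bare bench beside the punch with shut fingers to find their true height.

Request:
play_rows(
  plan=[
    [0,[0,0.7,0],[0,0,0]],
    [0,[0,0.7,-0.5],[0,0,0]],
    [0,[0,0,-0.9],[0,0,0]],
    [0,[0,0,-0.7],[0,0,0]],
    [0,[0,0,-0.2],[0,0,0]],
  ],
)

```text
t: 24.52
eef_pos: [0.3979, 0.2971, 0.0123]
tool_rot: [[-0.999, -0.04, -0.002], [-0.04, 0.999, -0.002], [0.002, -0.002, -1.0]]
force: [-0.3, 0.6, 0.0]
opening: 0.0001
grasp_force: 0.0
```

Request:
play_rows(
  plan=[
    [0,[0,0,-0.07],[0,0,0]],
    [0,[0,0,-0.05],[0,0,0]],
    [0,[0,0,0],[0,0,0]],
  ],
)

```text
t: 24.9
eef_pos: [0.3994, 0.2981, 0.0097]
tool_rot: [[-0.999, -0.04, 0.001], [-0.04, 0.999, 0.001], [-0.001, 0.001, -1.0]]
force: [0.2, -0.2, 0.6]
opening: 0.0
grasp_force: 0.0
```

Request:
play_rows(
  plan=[
    [0,[0,0,-0.05],[0,0,0]],
    [0,[0,0,0],[0,0,0]],
  ],
)

```text
t: 25.15
eef_pos: [0.399, 0.2978, 0.0071]
tool_rot: [[-0.999, -0.04, 0.0], [-0.04, 0.999, -0.0], [-0.0, -0.0, -1.0]]
force: [-0.4, 0.1, -0.8]
opening: 0.0
grasp_force: 0.0
```

Request:
play_rows(
  plan=[
    [0,[0,0,-0.06],[0,0,0]],
    [0,[0,0,-0.06],[0,0,0]],
    [0,[0,0,0],[0,0,0]],
  ],
)

```text
t: 25.52
eef_pos: [0.3987, 0.2977, 0.0019]
tool_rot: [[-0.999, -0.04, -0.0], [-0.04, 0.999, -0.0], [0.0, -0.0, -1.0]]
force: [-0.2, -0.1, 0.5]
opening: -0.0001
grasp_force: 0.0
```

Request:
play_rows(
  plan=[
    [0,[0,0,-0.05],[0,0,0]],
    [0,[0,0,-0.05],[0,0,0]],
    [0,[0,0,0],[0,0,0]],
  ],
)

```text
t: 25.9
eef_pos: [0.3988, 0.2977, -0.002]
tool_rot: [[-0.999, -0.04, -0.0], [-0.04, 0.999, -0.0], [0.0, -0.0, -1.0]]
force: [0.2, -0.6, -0.4]
opening: -0.0
grasp_force: 0.0
```

Still no contact, so the tips really do sit higher than the text says. I'll continue down.

Request:
play_rows(
  plan=[
    [0,[0,0,-0.05],[0,0,0]],
    [0,[0,0,-0.05],[0,0,0]],
    [0,[0,0,0],[0,0,0]],
  ],
)

```text
t: 26.28
eef_pos: [0.3988, 0.2977, -0.006]
tool_rot: [[-0.999, -0.04, -0.0], [-0.04, 0.999, -0.0], [0.0, -0.0, -1.0]]
force: [0.1, 0.3, 0.2]
opening: 0.0002
grasp_force: 0.0
```

Request:
play_rows(
  plan=[
    [0,[0,0,-0.05],[0,0,0]],
    [0,[0,0,-0.03],[0,0,0]],
    [0,[0,0,0],[0,0,0]],
  ],
)

```text
t: 26.65
eef_pos: [0.3988, 0.2978, -0.0091]
tool_rot: [[-0.999, -0.04, -0.0], [-0.04, 0.999, -0.0], [0.0, -0.0, -1.0]]
force: [0.7, -0.3, 0.5]
opening: 0.0001
grasp_force: 0.0
```

Request:
play_rows(
  plan=[
    [0,[0,0,-0.04],[0,0,0]],
    [0,[0,0,-0.04],[0,0,0]],
    [0,[0,0,0],[0,0,0]],
  ],
)

```text
t: 27.02
eef_pos: [0.3988, 0.2977, -0.0124]
tool_rot: [[-0.999, -0.04, -0.0], [-0.04, 0.999, -0.0], [0.0, -0.0, -1.0]]
force: [-0.4, 0.5, -1.0]
opening: -0.0001
grasp_force: 0.0
```

Request:
play_rows(
  plan=[
    [0,[0,0,-0.04],[0,0,0]],
    [0,[0,0,-0.04],[0,0,0]],
    [0,[0,0,0],[0,0,0]],
  ],
)

```text
t: 27.4
eef_pos: [0.3989, 0.2978, -0.0154]
tool_rot: [[-0.999, -0.04, 0.0], [-0.04, 0.999, -0.0], [-0.0, -0.0, -1.0]]
force: [0.4, 0.7, 1.7]
opening: -0.0004
grasp_force: 0.8
```

Light contact came at a TCP height of −0.0155, so the shut fingertips lie about 15 mm behind the TCP. I'll rise, open, shift back over the handle and grasp lower.

Request:
play_rows(
  plan=[
    [0,[0,0,0.8],[0,0,0]],
    [0.8,[0,0,0.7],[0,0,0]],
    [0.8,[0,-0.5,0],[0,0,0]],
    [0.8,[0,-0.6,0],[0,0,0]],
    [0.8,[0,-0.3,0],[0,0,0]],
  ],
)

```text
t: 28.02
eef_pos: [0.3982, 0.24, 0.0439]
tool_rot: [[-0.999, -0.039, -0.001], [-0.039, 0.999, -0.001], [0.001, -0.001, -1.0]]
force: [0.3, -0.2, 0.2]
opening: 0.0676
grasp_force: 0.0
```

Request:
play_rows(
  plan=[
    [0.8,[0,0,-0.4],[0,0,0]],
    [0.8,[0,0,-0.5],[0,0,0]],
    [0.8,[0,0,-0.3],[0,0,0]],
    [0.8,[0,0,-0.1],[0,0,0]],
    [0.8,[0,0,0],[0,0,0]],
  ],
)

```text
t: 28.65
eef_pos: [0.3989, 0.2418, -0.0075]
tool_rot: [[-0.999, -0.04, -0.0], [-0.04, 0.999, -0.0], [0.0, -0.0, -1.0]]
force: [0.0, 0.2, 0.5]
opening: 0.0683
grasp_force: 0.0
```

Request:
play_rows(
  plan=[
    [0.8,[0,0,-0.1],[0,0,0]],
    [0,[0,0,0],[0,0,0]],
    [0,[0,0,0],[0,0,0]],
    [0,[0,0,0],[0,0,0]],
    [0,[0,0,0],[0,0,0]],
  ],
)

```text
t: 29.28
eef_pos: [0.3991, 0.2419, -0.011]
tool_rot: [[-0.999, -0.04, 0.0], [-0.04, 0.999, 0.0], [-0.0, 0.0, -1.0]]
force: [-0.5, 0.2, 5.8]
opening: 0.0206
grasp_force: 59.2
```

Request:
play_rows(
  plan=[
    [0,[0,0,0.3],[0,0,0]],
    [0,[0,0,0.8],[0,0,0]],
    [0,[0,0,1],[0,0,0]],
    [0,[0,0,1],[0,0,0]],
    [0,[0,0,1],[0,0,0]],
  ],
)

```text
t: 29.9
eef_pos: [0.3986, 0.2416, 0.1546]
tool_rot: [[-0.999, -0.04, 0.0], [-0.04, 0.999, 0.0], [-0.0, 0.0, -1.0]]
force: [0.7, 0.6, -1.5]
opening: 0.0206
grasp_force: 58.9
```

Request:
play_rows(
  plan=[
    [0,[0,0,1],[0,0,0]],
    [0,[0,0,0.6],[0,0,0]],
    [0,[0.3,-0.6,0],[0,0,-0.6]],
    [0,[0.39,-0.95,0],[0,0,-0.9]],
    [0,[0.39,-0.95,0],[0,0,-0.9]],
  ],
)

```text
t: 30.52
eef_pos: [0.4422, 0.1409, 0.2173]
tool_rot: [[-0.969, 0.248, 0.0], [0.248, 0.969, 0.0], [-0.0, 0.0, -1.0]]
force: [0.3, -0.5, -0.6]
opening: 0.0208
grasp_force: 59.0
```

Request:
play_rows(
  plan=[
    [0,[0.37,-0.9,0],[0,0,-0.92]],
    [0,[0.37,-0.9,0],[0,0,-0.92]],
    [0,[0.37,-0.9,0],[0,0,-0.92]],
    [0,[0.37,-0.9,0],[0,0,-0.92]],
    [0,[0.37,-0.9,0],[0,0,-0.92]],
  ],
)

```text
t: 31.15
eef_pos: [0.5162, -0.0394, 0.2172]
tool_rot: [[-0.694, 0.72, 0.0], [0.72, 0.694, -0.0], [-0.0, 0.0, -1.0]]
force: [0.9, 0.7, -1.6]
opening: 0.0205
grasp_force: 58.9
```

Request:
play_rows(
  plan=[
    [0,[0.37,-0.9,0],[0,0,-0.92]],
    [0,[0.37,-0.9,0],[0,0,-0.92]],
    [0,[0.37,-0.9,0],[0,0,-0.92]],
    [0,[0.37,-0.9,0],[0,0,-0.92]],
    [0,[0.37,-0.9,0],[0,0,-0.92]],
  ],
)

```text
t: 31.78
eef_pos: [0.5902, -0.2193, 0.2171]
tool_rot: [[-0.213, 0.977, -0.0], [0.977, 0.213, 0.0], [0.0, -0.0, -1.0]]
force: [1.8, 0.4, -1.1]
opening: 0.0208
grasp_force: 59.0
```

Request:
play_rows(
  plan=[
    [0,[0.37,-0.9,0],[0,0,-0.92]],
    [0,[0.33,-0.8,0],[0,0,-0.92]],
    [0,[0,0,0],[0,0,0]],
  ],
)

```text
t: 32.15
eef_pos: [0.6181, -0.2882, 0.2159]
tool_rot: [[0.005, 1.0, -0.001], [1.0, -0.005, 0.0], [0.0, -0.001, -1.0]]
force: [-1.0, 0.2, -2.3]
opening: 0.0201
grasp_force: 59.0
```

```bash
python3 - <<'E'
from h import *
s=st(); print(np.round(s['tool_rot'],3))
for c in('wrist','scene'):
    im,p=snap(c,c+'7.png')
    print(c,'tray',pt(c,p,'tray'),'grip',pt(c,p,'punch_long_grip'),'tip',pt(c,p,'punch_long_tip'))
    for d in cams.regions_of('tray',c)[:1]:
        m=max(cv2.findContours(d['mask'].astype(np.uint8),0,1)[0],key=cv2.contourArea)
        ap=cv2.approxPolyDP(m,6,True)[:,0]; print(round(d['score'],2),[(tuple(map(int,a)),np.round(back(p,a,.02)[:2],3).tolist()) for a in ap])
    print([np.round(proj(p,np.array([.618+x,-.324+y,.02]))) for x,y in((.05,.09),(.05,-.09),(-.05,-.09),(-.05,.09))])
E
```

```text
t 32.15 pos [ 0.6181 -0.2882  0.2159] F [-1.   0.2 -2.3] op 0.0201 g 59.0
[[ 0.005  1.    -0.001]
 [ 1.    -0.005  0.   ]
 [ 0.    -0.001 -1.   ]]
wrist tray [(0.71, [0.6181, -0.321, -0.0025]), (0.24, [0.6173, -0.2859, 0.2309])] grip [(0.55, [0.617, -0.2819, 0.2326]), (0.41, [0.6174, -0.3222, -0.0036]), (0.2, [0.6249, -0.1438, 0.002])] tip []
0.88 [((313, 128), [0.658, -0.226]), ((222, 139), [0.557, -0.238]), ((239, 255), [0.57, -0.379]), ((252, 245), [0.586, -0.365]), ((260, 207), [0.597, -0.317]), ((295, 206), [0.639, -0.316]), ((304, 248), [0.651, -0.37]), ((323, 257), [0.675, -0.382])]
[array([322., 135.]), array([317., 280.]), array([239., 280.]), array([232., 136.])]
scene tray [(0.94, [0.6165, -0.3244, 0.0005]), (0.53, [0.4534, 0.005, 0.0007])] grip [(0.78, [0.6144, -0.2826, 0.2355])] tip [(0.73, [0.427, -0.1193, 0.0005]), (0.71, [0.6193, -0.3855, 0.2366]), (0.46, [0.4236, 0.118, 0.001])]
0.8 [((362, 173), [0.563, -0.402]), ((329, 163), [0.672, -0.384]), ((297, 189), [0.641, -0.207]), ((329, 201), [0.538, -0.221])]
[array([297., 182.]), array([336., 160.]), array([363., 171.]), array([324., 195.])]
```

The tray is centred at about (0.617, −0.3235) with a yaw of about +6°. I'll align the punch to it and lower.

Request:
play_rows(
  plan=[
    [0,[-0.11,0,0],[0,0,0.87]],
    [0,[0,0,-0.8],[0,0,0]],
    [0,[0,0,-0.9],[0,0,0]],
    [0,[0,0,-0.9],[0,0,0]],
    [0,[0,0,-0.9],[0,0,0]],
  ],
)

```text
t: 33.28
eef_pos: [0.6137, -0.286, 0.0757]
tool_rot: [[-0.103, 0.995, 0.0], [0.995, 0.103, -0.0], [-0.0, 0.0, -1.0]]
force: [0.7, -0.0, -1.3]
opening: 0.0207
grasp_force: 59.2
```

Request:
play_rows(
  plan=[
    [0,[0,0,-0.8],[0,0,0]],
    [0,[0,0,-0.5],[0,0,0]],
    [0,[0,0,-0.3],[0,0,0]],
    [0,[0,0,-0.2],[0,0,0]],
    [0,[0,0,0],[0,0,0]],
  ],
)

```text
t: 33.9
eef_pos: [0.6138, -0.2861, 0.0046]
tool_rot: [[-0.102, 0.995, -0.0], [0.995, 0.102, 0.0], [0.0, -0.0, -1.0]]
force: [0.5, 0.2, -0.8]
opening: 0.0206
grasp_force: 59.2
```

Request:
play_rows(
  plan=[
    [0,[0,0,-0.15],[0,0,0]],
    [0,[0,0,-0.07],[0,0,0]],
    [0,[0,0,-0.04],[0,0,0]],
    [0,[0,0,0],[0,0,0]],
  ],
)

```text
t: 34.4
eef_pos: [0.6137, -0.2862, -0.0059]
tool_rot: [[-0.102, 0.995, -0.0], [0.995, 0.102, 0.0], [0.0, -0.0, -1.0]]
force: [0.2, 0.4, -1.8]
opening: 0.0204
grasp_force: 59.2
```

Request:
play_rows(
  plan=[
    [0,[0,0,-0.04],[0,0,0]],
    [0,[0,0,0],[0,0,0]],
  ],
)

```text
t: 34.65
eef_pos: [0.6137, -0.2862, -0.0075]
tool_rot: [[-0.102, 0.995, -0.0], [0.995, 0.102, 0.0], [0.0, -0.0, -1.0]]
force: [1.1, 0.3, -1.3]
opening: 0.0208
grasp_force: 59.2
```

Request:
play_rows(
  plan=[
    [0.4,[0,0,0],[0,0,0]],
    [0.4,[0,0,0],[0,0,0]],
    [0.4,[0,0,0.2],[0,0,0]],
    [0.4,[0,0,0.6],[0,0,0]],
    [0.4,[0,0,0.9],[0,0,0]],
  ],
)

```text
t: 35.28
eef_pos: [0.6131, -0.2859, 0.0609]
tool_rot: [[-0.102, 0.995, -0.002], [0.995, 0.102, 0.001], [0.001, -0.002, -1.0]]
force: [0.0, -0.3, 0.3]
opening: 0.0343
grasp_force: 0.0
```

Request:
play_rows(
  plan=[
    [0.4,[0,0,0.9],[0,0,0]],
    [0.4,[0,0,0.9],[0,0,0]],
    [0.4,[0,0,0.9],[0,0,0]],
    [0.4,[0,0,0.9],[0,0,0]],
    [0.4,[0,0,0.3],[0,0,0]],
  ],
)

```text
t: 35.9
eef_pos: [0.6145, -0.2866, 0.2197]
tool_rot: [[-0.102, 0.995, 0.004], [0.995, 0.102, -0.002], [-0.002, 0.004, -1.0]]
force: [1.0, -0.4, 0.6]
opening: 0.0342
grasp_force: 0.0
```

```bash
python3 - <<'E'
from h import *
st()
for c in('wrist','scene','top'):
    im,p=snap(c,c+'8.png')
    print(c,'grip',pt(c,p,'punch_long_grip')[:2],'tip',pt(c,p,'punch_long_tip')[:2],'tray',pt(c,p,'tray')[:1])
    for d in cams.regions_of('punch_long',c)[:1]:
        ct=max(cv2.findContours(d['mask'].astype(np.uint8),0,1)[0],key=cv2.contourArea); print(round(d['score'],2),[np.round(back(p,b,.014)[:2],3).tolist() for b in cv2.boxPoints(cv2.minAreaRect(ct))])
    if c!='wrist':
        for n in['rod_grip','rod_tip','rod_stand','bottle_black','jar_white','tent_yellow','carton_white','punch_short_grip','punch_middle_grip']: print(n,pt(c,p,n)[:1],end=' ')
        print()
E
```

```text
t 35.9 pos [ 0.6145 -0.2866  0.2197] F [ 1.  -0.4  0.6] op 0.0342 g 0.0
wrist grip [(0.55, [0.6126, -0.2796, 0.0099])] tip [(0.62, [0.6224, -0.3858, 0.0156])] tray [(0.9, [0.6149, -0.3226, -0.0036])]
0.93 [[0.611, -0.388], [0.599, -0.255], [0.621, -0.252], [0.635, -0.385]]
scene grip [(0.63, [0.6117, -0.2843, 0.0132])] tip [(0.51, [0.6239, -0.3843, 0.0136]), (0.29, [0.4248, -0.1226, -0.0013])] tray [(0.93, [0.6179, -0.3205, 0.002])]
0.79 [[0.629, -0.26], [0.643, -0.4], [0.604, -0.376], [0.593, -0.241]]
rod_grip [(0.82, [0.627, 0.3103, 0.1517])] rod_tip [] rod_stand [(0.96, [0.6243, 0.306, -0.0009])] bottle_black [(0.95, [0.627, -0.1452, 0.0004])] jar_white [(0.67, [0.4241, 0.1189, 0.0024])] tent_yellow [(0.56, [0.6348, 0.1394, 0.0017])] carton_white [(0.82, [0.4266, -0.1226, -0.0011])] punch_short_grip [(0.7, [0.4281, -0.2408, 0.0068])] punch_middle_grip [(0.77, [0.4568, -0.0003, 0.0108])] 
top grip [(0.68, [0.6106, -0.287, 0.0147])] tip [] tray [(0.98, [0.6169, -0.3229, -0.0001])]
0.64 [[0.621, -0.252], [0.631, -0.318], [0.601, -0.32], [0.591, -0.255]]
rod_grip [(0.53, [0.6197, 0.3124, 0.1512])] rod_tip [(0.44, [0.6332, -0.0257, 0.0003])] rod_stand [(0.97, [0.6234, 0.31, -0.0047])] bottle_black [(0.58, [0.6227, -0.1451, -0.0006])] jar_white [(0.7, [0.631, -0.0255, 0.0009])] tent_yellow [(0.69, [0.6308, 0.144, -0.0019])] carton_white [] punch_short_grip [(0.15, [0.6227, 0.3091, 0.1499])] punch_middle_grip []
```

The punch lies flat in the tray: its grip point and tip are at the same height (about 0.014) and inside the walls. The rod stands in its stand and the other things have not moved, so I'll hand in the job.

```bash
python3 -c "
from h import *
print(ctrl.finish_job()); st()"
```

```text
the job is handed in; nothing more can be done
None
the job is handed in; nothing more can be done
```

The job is handed in, verdict not shown: the hole probed 70 mm deep, punch_long lies flat in the tray (the first grasp closed on nothing and was redone lower) and the rod stands in its stand.

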